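# Take the pencil bin off its swing stand and stow it under the drawing board

### The job

The white pencil bin hangs askew on its swing stand: steady it level and lift it straight up off its pivots so that its pins do not catch, then set it down at the empty bay of the drawing board to change your grip. Take it again by the tall pull at its end and bring it, low end first and pull outwards, over the bay's front lip and in under the board until it lies flat behind the lip, and let go. Do not tip out or drop the pencils, and leave the loose things on the table alone.

Things in the scene. Friction and masses are not known exactly. Their poses are not given: they have to be found in the camera images.
- bin: Loose pencil bin hanging on the stand: white metal trough 170 long (x) x 54 wide (y), sides 50 high and 3 thick, 0.25 to 0.45 kg, solid pencils heaped to 41 high on its +y side. Origin: centre of its underside; x along its length from the pull end (outer face x=-85) to the low end (outer face x=+85, an ear 34 wide, top at 72). The sides can be gripped across (54) at mid-length from above.
- bin_pull (a point): Top centre of the bin's tall pull, an upright plate at its -x end (bin frame x=-82, y=0, z=102), 6 thick along the bin's x, 40 wide along its y. It can be pinched from above with one finger on its inner and one on its outer face, the fingertips staying above z=66 of the bin, as a pivot pin sticks out of the outer face below that.
- bin_pin (a point): Middle of the pivot pin at the bin's low end (bin frame x=+92, y=0, z=58); one like it at the pull end (x=-92). Each sticks out 14, flat-sided: 7 wide (y), 13 tall (z 51.5 to 64.5). The bin swings freely on them about its x and, heavier on one side, hangs leaning some 9 degrees, its underside about 9 off to one side; gripped across its sides it squares up and turns level.
- stand: Grey steel swing stand, fixed: base plate 216 x 90 x 8 and at each end (x=+-93) an upright cheek 8 thick, 52 wide, top at 122, standing 4 outside the bin's end face. Origin: centre of the underside, midway between and under the pins in their seats; x along the hanging bin, towards its low end. Hanging, the bin's underside is about 30 above the table.
- stand_neck (a point): Centre of the narrow neck of the keyhole slot in the +x cheek (stand frame x=+93, y=0, z=107); the -x cheek is the same. Seat below: 16 wide with a V bottom; neck 9.5 wide from height 100 to 114, flared to 24 at the top (122). A pin (7 x 13) passes only if it is centred on the neck and the bin within about 20 degrees of level; the bin is clear of the cheeks once raised by 41.
- bay: The one empty bay, aluminium, fixed, in a row of three (90 apart; the other two hold bins). Origin: centre of its underside, on the table; x is the way a bin slides in. Floor 4 thick; side guides 26 tall, inner faces y=+-31, from x=-36 inwards, flared from x=-64 to -36. A bin that is home has its origin over the bay's, 4 up, x along x, play +-3 lengthwise, +-4 sideways.
- bay_lip (a point): Top middle of the bay's front lip (bay frame x=-91, z=12): a strip 6 thick (x=-94 to -88) across the whole width, over which the bin must be brought; a bin that is home lies behind it with its pull at this end.
- bay_stop (a point): Top middle of the bay's back stop (bay frame x=+91, z=34), a fixed wall whose face towards the lip is at x=+88; under the board.
- board: Drawing board on wooden risers, fixed. Origin on the table under it; x the same way as the bays'; the bays stand at y=-90, 0, +90 of its frame. Its front edge is at x=-13 (of its frame and of the bays'); it covers all beyond, to x=332, y=+-250; underside 110, top 132 above the table. The outer 72 of a bin that is home stands out from under it.
- full_bay_a: A bay with a bin in it, fixed (frame as the empty bay's); leave it.
- full_bay_b: The other bay with a bin in it, fixed (frame as the empty bay's); leave it.
- eraser: Bystander, loose: off-white block eraser 62 x 26 x 18, lying in front of a full bay. Origin: centre of underside.
- jar_a: Bystander: white paint jar, diameter 54, 75 high. Origin: centre of underside.
- jar_b: Bystander: white paint jar, diameter 44, 62 high. Origin: centre of underside.
- pencil_pot: Bystander: white pot of pencils, diameter 68, 90 high, pencils to 165. Origin: centre of underside.
- dust_brush: Bystander: wooden-handled brush 180 long. Origin: underside of its middle.
- tape_dispenser: Bystander: blue tape dispenser 125 x 52 x 86. Origin: centre of underside.
- sanding_block: Bystander: cork block 75 x 38 x 23. Origin: centre of underside.
Mind the look-alikes: they are no part of the job. There is more than one size of the bay; the one meant has the size given above.

How it is judged:
By the outcome, as a careful person would: the job done as asked, in the order asked, and still so for the second after the job is handed in, with the robot touching nothing.
It also fails if it takes over 58 s, if anything falls off the work surface, if the arm or the gripper's body presses on something with over 40 N, if the wrist force passes 120 N, or if a joint passes its speed limit or range.

### The arm

A 6-joint arm with a two-finger parallel gripper is mounted at the origin on the work surface. World frame = base frame: x ahead of the robot, y to its left, z up, the work surface at z = 0. Lengths are in m, angles in rad, forces in N, time in s.
With the tool pointing down it reaches from about 0.35 to 0.95 m from the base axis. Payload 17.4 kg.
Tool frame: the origin (TCP) lies midway between the tips of the shut fingers; the grasp point (between the pads) lies 19 mm behind it (arm.grasp_offset is the distance from the TCP to the grasp point, in m); z points along the fingers, y is the line along which they close (so a half turn about z gives the same grasp; the last joint's range is limited). The gripper opens to 93 mm and grips with 3 to 60 N. Pads are 15 mm wide; open, the fingers measure 128 mm over their backs; the gripper's body (75 mm by 188 mm) begins 65 mm behind the grasp point.
Start: joints at [-1.207, 0.116, 1.442, -0, 1.584, -0.038], TCP at [0.264, -0.621, 0.198] pointing down, gripper open.
Joint ranges: [-2.83, 2.83], [-0.83, 2.19], [0.07, 2.5], [-1.14, 4.28], [0.01, 3], [-2.97, 2.97]. Speed limits (rad/s): [1.89, 1.89, 2.22, 3.14, 3.14, 3.14].

### API

Orientations are given as a unit quaternion [x, y, z, w].
In Python, from cell import arm, cams gives the robot as it stands.
- The arm moves only by the tool move_arm, never from a script. Its argument "motion" is one flat list of numbers, 7 for each row, row after row: the shift along the tool's x, y, z in mm, then the turn, a rotation vector about the tool's x, y, z in rad, then the finger opening in mm, from 0 to 93. In form: [tx, ty, tz, ax, ay, az, gripper, tx, ty, tz, ax, ay, az, gripper, ...]. A call has 1 to 12 rows; each row is the pose to reach, as a shift and turn from the pose commanded when the call began, along the tool's axes at that moment; what a row does not reach only later rows make up. A row lasts 1/8 s, in which the tool goes at most 62.5 mm and 10.7 degrees, less where a joint would pass 70% of its speed; a pose out of reach is approached as far as the arm can. A call with a gripper value outside its range is refused whole. The fingers move at their own pace and stop on an object; the grip force is fixed at half the most. Time passes only in rows, so rows that repeat a pose let the fingers close. It gives the time, the measured TCP pose, the force, the opening and the grip force at its end, in the units of the state.
- arm.get_state(): the state, without advancing time (a new reading comes with each control period).
- cams.read_camera(name): name is "side" or "top"; returns a dict with "frame" (480x640x3 uint8, red, green, blue), "depth" (480x640 float32, m along the optical axis (not along the pixel's ray), 0 where there is no reading), "camera_matrix" (3x3 intrinsics, pixels), "dist" ([k1, k2, p1, p2, k3] as OpenCV has them; the pictures are not rectified), "position" and "orientation" of the camera in the world. Camera axes: x right, y up, looking along -z (the intrinsics and any distortion apply to the point x, -y, -z); pixel columns grow to the right and rows downward; lengths in m; the calibration is good to about 2 mm. A picture is of the moment at which its call begins.
- arm.job_done(): hands the job in; it is judged then, once.
The state is a dict: "clock": time; "joint_pos": joint angles; "joint_velocities": joint speeds; "joint_torque": joint torques, N m; "position": TCP position; "tcp_rot": TCP orientation; "ft_force": force on the tool from outside, world axes, zero at the start; "wrist_torque": the same for the moment, N m; "gripper_width": finger opening in m; "finger_force": force on a finger pad.
Only numpy, scipy, OpenCV 4.12 (cv2) and the standard library are available. Lean on these libraries where they do the work, as an engineer would, in place of code of your own. Each camera call takes 0.05 s, during which the arm holds its last target. There are 200 camera calls.

## Working session

There is one attempt and no reset: what is moved stays moved. The work goes in short steps, Python scripts to look and compute and a tool call to move; the robot and the scene stay as the last step left them, time stands still between calls to the robot, and variables do not carry over. Pictures are saved under pics/ and viewed, at most 10 in all, crops included, and the job is handed in when it is done.

Besides the shell and the picture viewer there is one more tool, called after "Request:" as name(argument=value, ...), one argument or row to a line, values as JSON. move_arm: Moves the arm, as the interface text tells. Its arguments: {"type":"object","properties":{"motion":{"type":"array"}},"required":["motion"]}

```bash
mkdir -p pics; ls; cat > h.py <<'E'
import numpy as np, cv2
from cell import arm, cams
from scipy.spatial.transform import Rotation as R
def cam(n):
    c=cams.read_camera(n); return c
def rays(c,uv):
    uv=np.array(uv,float).reshape(-1,1,2)
    p=cv2.undistortPoints(uv,np.array(c["camera_matrix"]),np.array(c["dist"]))[:,0]
    d=np.c_[p[:,0],-p[:,1],-np.ones(len(p))]
    return R.from_quat(c["orientation"]).apply(d)
def onplane(c,uv,z):
    d=rays(c,uv); o=np.array(c["position"]); return o+d*((z-o[2])/d[:,2])[:,None]
def cloud(c):
    v,u=np.mgrid[0:480,0:640]
    d=rays(c,np.c_[u.ravel(),v.ravel()])
    return (np.array(c["position"])+d*c["depth"].ravel()[:,None]).reshape(480,640,3)
def save(c,n,crop=None,s=1):
    f=c["frame"][:,:,::-1]
    if crop: x0,y0,x1,y1=crop; f=f[y0:y1,x0:x1]
    cv2.imwrite("pics/"+n,cv2.resize(f,None,fx=s,fy=s,interpolation=cv2.INTER_CUBIC))
E
python3 - <<'E'
from h import *
for n in("top","side"):
    c=cam(n); save(c,n+"0.png"); np.savez(n+".npz",**c); print(n,c["position"],c["orientation"],c["camera_matrix"],c["dist"])
print(arm.get_state())
E
```

```text
pics
top [ 0.4321769  -0.07295659  1.26047458] [-0.0463945   0.02572256  0.71680051 -0.69525745] [[498.03884213   0.         318.39301087]
 [  0.         498.03884213 237.00886008]
 [  0.           0.           1.        ]] [0.01637077 0.         0.         0.         0.        ]
side [ 1.2652308  -0.17908221  0.82041753] [0.28688478 0.24502219 0.60829683 0.69830954] [[460.37012417   0.         313.36896984]
 [  0.         460.37012417 233.68070385]
 [  0.           0.           1.        ]] [-0.0587239  0.         0.         0.         0.       ]
{'clock': 0.1, 'joint_pos': array([-1.20680326e+00,  1.16441331e-01,  1.44221298e+00, -2.62387004e-05,
        1.58399164e+00, -3.77747067e-02]), 'joint_velocities': array([-0.00064214, -0.0014484 ,  0.00031188, -0.00034433, -0.0010215 ,
        0.00030215]), 'joint_torque': array([ 8.60553737e-04, -7.22892880e+01, -6.23867083e+01,  7.80124194e-02,
        2.27019290e-02, -6.06514868e-05]), 'position': array([ 0.26388116, -0.62105502,  0.19686777]), 'tcp_rot': array([ 9.79890491e-01,  1.99535328e-01, -9.84646471e-05, -5.17526021e-04]), 'ft_force': array([-0.97010582,  0.06300594, -0.62372532]), 'wrist_torque': array([ 0.04589072, -0.02405408,  0.00915724]), 'finger_force': 0.0, 'gripper_width': 0.0928228142473014}
```

View pics/top0.png

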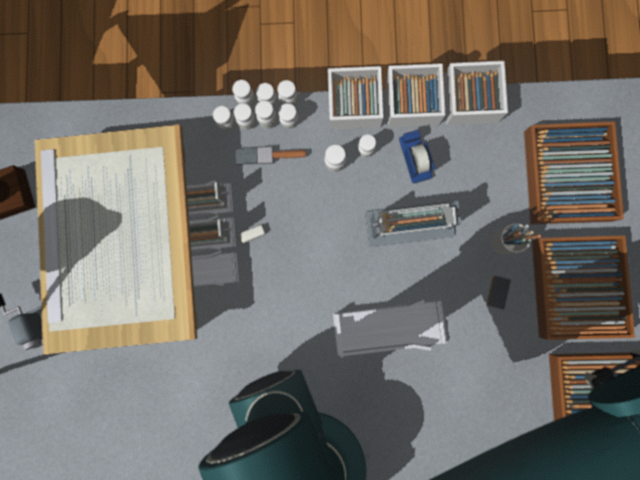

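View pics/side0.png

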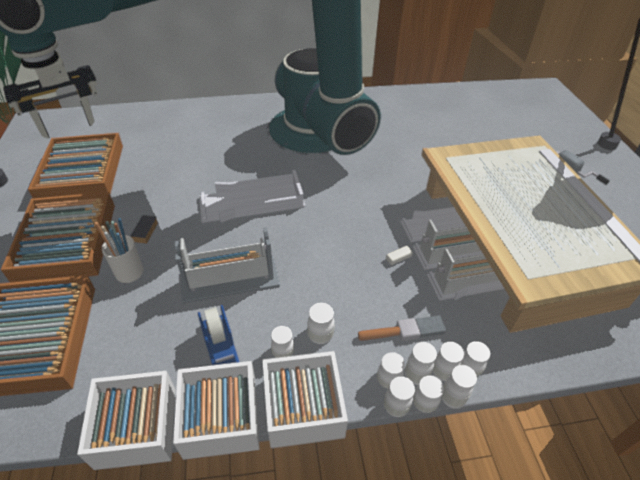

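Top view: bin on the stand at about (413,220). Two filled bays are at (207,195) and (207,232), and the empty one is at (215,267). A large look-alike bay lies at (390,328). The white boxes at (355,95), (415,92) and (477,90) are bystanders. The side view shows the bin at (225,262). Next, one crop plus the depth heights.

```bash
python3 - <<'E'
from h import *
ims=[]
t=dict(np.load("top.npz")); s=dict(np.load("side.npz"))
a=cv2.resize(t["frame"][170:300,160:290,::-1],(390,390),interpolation=2)
b=cv2.resize(t["frame"][170:270,350:480,::-1],(390,300),interpolation=2)
c=cv2.resize(s["frame"][215:305,160:290,::-1],(390,270),interpolation=2)
im=np.zeros((600,790,3),np.uint8); im[:390,:390]=a; im[:300,395:785]=b; im[305:575,395:785]=c
cv2.imwrite("pics/crop0.png",im)
P=cloud(t)
np.set_printoptions(linewidth=250,precision=0,suppress=True)
# height map along stand
print((P[196:246:3,360:468:4,2]*1000).astype(int))
print((P[244:290:3,180:244:4,2]*1000).astype(int))
print((onplane(t,[[413,220],[215,268]],0.1)*1000))
E
```

```text
[[   3    1    0    2    0    0    1   -2   -1    0    0    2    2    0    1    0    0    0    2    4   -2    4    0    3   -2   -4   -2]
 [  -1    0   -4    0   -1    0   -2    4    1   -2    0    2    0    0   -1    1   -1    0    0    0   -3    2    3    2    0    0   -1]
 [   0    0    0    0    3    1   -3   -2   -2    1   -2   -5   -1   -3    1   -2   -3   -3    1    3    6    3   10    1  123   -4   -1]
 [  -1 1260    3    3    0    0   -1    2    0    1    1    1   -3    5    8    8    8   42   84   88   80   64   85   95  124    0   -3]
 [   2    1    0   -1   -4   -2    0    6   10   10    9   50   87   91   83   51   50   49   50   52   37   58   96  133  121    0    4]
 [   0   -2    0    8   12    7    9   81   81   48   48   46   51   47   48   42   48   46   44   45   46   54   92  130    4    0    3]
 [   4    0    4    6  121   42   38   55   49   52   49   47   47   44   47   37   47   47   48   46   49   48   92  128   92    5    1]
 [  -1    0    8   68  123  106   39   45   45   50   44   50   45   49   40   50   66   65   66   67   59   45   85  118  113  118   
[... 1918 characters left out ...]
 131  132  113    1   -3    2   -2    0    3    6    1    4    6    1   -5]
 [ 128  131  129  109    6   -2    6    3    0    5    1    3    3    5   -1    0]
 [ 132  132  127  113    5    0    5    1    6    0    4    7    0    1    8    0]
 [ 130  129  128  115    0    7    5    4    3    5    0    3    5    7   11    0]
 [ 130  124  132  119    2    5    2    8    5    7    5    4    4    5   10    0]
 [ 131  131  128  123    5   24   29   24   28   22   17    8   -2    0    3   -2]
 [ 129  129  132  119   -4   -3   -4    3    0   -2   -6    1   -2    0    1   -2]
 [ 132  130  130  120   -2   -1    1    2    3    2    3   -3    0    4    0    0]]
[[ 584. -263.  100.]
 [ 486.  204.  100.]]
```

View pics/crop0.png

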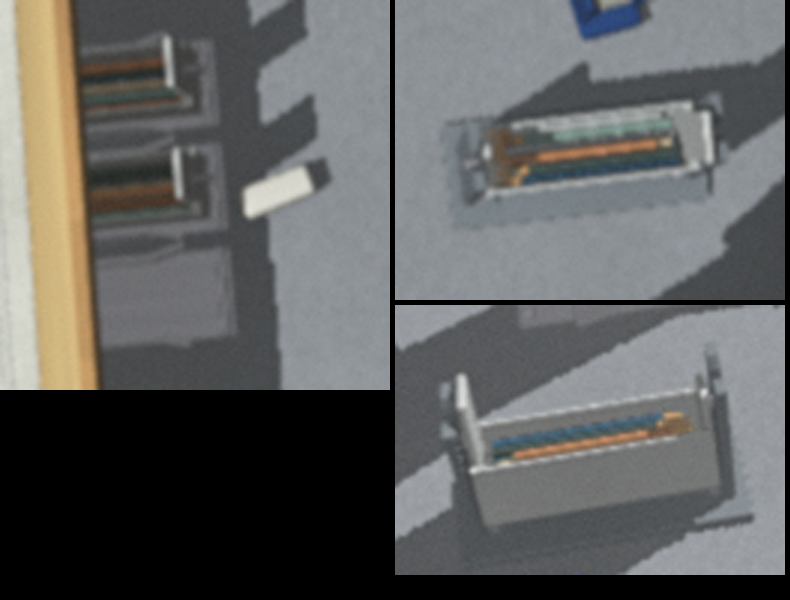

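Crop: the pull, the tall white end, is at right in the top view at (455,217), facing world −y. The low end, with its ear, is at left (380,222). The empty bay is at (215,267), with its lip at about x=238. Now the precise poses.

```bash
python3 - <<'E'
from h import *
np.set_printoptions(linewidth=200,precision=1,suppress=True)
t=dict(np.load("top.npz")); P=cloud(t); Z=P[...,2]
v,u=np.mgrid[0:480,0:640]
# board
Zm=cv2.medianBlur(Z.astype(np.float32),5)
m=((Zm>.118)&(u<205)&(v>115)&(v<365)&(u>28)).astype(np.uint8)
n,l,st,_=cv2.connectedComponentsWithStats(m); k=1+np.argmax(st[1:,4]); m=l==k
X=onplane(t,np.c_[u[m],v[m]],.132)[:,:2]*1000
r=cv2.minAreaRect(X.astype(np.float32)); print("board",r, cv2.boxPoints(r).tolist())
# front edge line fit: per row max u
e=[]
for row in range(150,320):
    uu=np.where(m[row])[0]
    if len(uu): e.append((uu.max()+.5,row))
E=onplane(t,e,.132)[:,:2]*1000
p=np.polyfit(E[:,0],E[:,1],1); q=np.abs(E[:,1]-np.polyval(p,E[:,0]))<4; p=np.polyfit(E[q,0],E[q,1],1); print("front edge y=",p,"yaw",np.degrees(np.arctan(p[0])), (E[q,1]-np.polyval(p,E[q,0])).std())
# lattice features: bay guides (z 18..36), floors
reg=(u>188)&(u<245)&(v>238)&(v<292)
g=reg&(Z>.017)&(Z<.036)
G=P[g]*1000
for lo,hi in((240,262),(270,292)):
    s=g&(v>=lo)&(v<hi); S=P[s]*1000; print("guide",len(S)); print(S[np.argsort(S[:,1])][::6])
# stand cheeks
reg=(v>190)&(v<250)
for lo,hi in((365,384),(440,466)):
    s=reg&(u>lo)&(u<hi)&(Z>.108)&(Z<.14); S=P[s]*1000; print("cheek",len(S),S.mean(0)); print(S[np.argsort(S[:,0])][::max(1,len(S)//25)])
# rims
for nm,lo,hi in(("near",.072,.084),("far",.078,.098)):
    s=reg&(u>392)&(u<435)&(Z>lo)&(Z<hi)&((v>220) if nm=="near" else (v<218)); S=P[s]*1000
    p=np.polyfit(S[:,1],S[:,0],1); rr=S[:,0]-np.polyval(p,S[:,1]); print(nm,len(S),p,rr.std(),S[:,2].mean(),"x at y-263",np.polyval(p,-263))
E
```

```text
board ((564.8751220703125, 430.3375244140625), (500.4858093261719, 348.97119140625), 3.9230704307556152) [[303.28076171875, 587.29345703125], [327.1563720703125, 239.13990783691406], [826.469482421875, 273.381591796875], [802.5938720703125, 621.53515625]]
front edge y= [  0.1 216.5] yaw 3.977761724979018 0.7330111417197063
guide 198
[[558.3 151.3  19.8]
 [554.5 187.   18.7]
 [553.3 191.3  33.7]
 [537.3 206.9  20.7]
 [537.  208.4  25.3]
 [529.4 210.5  27.4]
 [527.1 213.4  25.5]
 [527.2 216.   25.3]
 [527.3 218.5  25.5]
 [524.9 221.3  24.3]
 [542.6 223.6  24.5]
 [542.3 227.6  28.9]
 [542.6 230.7  26.6]
 [522.5 232.8  28.6]
 [544.9 234.6  30.8]
 [541.1 238.1  17.1]
 [545.8 239.5  21.3]
 [549.8 241.4  33.8]
 [540.5 245.7  26.8]
 [540.7 248.4  26.2]
 [560.8 250.6  27. ]
 [518.4 253.9  24.7]
 [548.7 256.6  23.4]
 [516.4 258.1  18.4]
 [516.4 260.4  19.2]
 [541.4 261.9  22.6]
 [518.7 264.1  24.2]
 [516.3 266.6  24.2]
 [541.4 268.9  24.8]
 [516.3 273.1  28.2]
 [541.4 275.6  27.7]
 [516.8 277.6  21.1]
 [541.9 279.4  23.2]]
guide 69
[[447.1 200.1  21. ]
 [449.7 206.3  26.7]
 [449.9 212.1  23.3]
[... 977 characters left out ...]
 [ 577.8 -365.5  123.1]
 [ 579.5 -352.5  130.7]
 [ 581.  -348.2  120.6]
 [ 582.6 -366.3  121.1]
 [ 584.2 -350.7  129.8]
 [ 586.1 -352.5  132.3]
 [ 587.8 -362.8  118.2]
 [ 589.7 -362.2  121. ]
 [ 591.4 -349.2  128.5]
 [ 593.4 -362.5  111.5]
 [ 596.6 -348.2  124.5]
 [ 599.9 -351.1  132.2]
 [ 602.5 -360.2  113.5]
 [ 604.2 -361.6  117.4]
 [ 605.5 -345.8  127. ]
 [ 607.1 -347.2  131.3]
 [ 609.1 -349.2  132.6]
 [ 611.5 -348.2  118.3]
 [ 613.9 -355.6  116.5]
 [ 617.2 -360.9  123.4]
 [ 619.6 -361.2  122.9]
 [ 623.  -355.8  117.8]]
near 65 [ -0.1 540.4] 3.2739894114804353 76.77160298933208 x at y-263 562.587934509418
far 69 [ -0.1 590.8] 1.11538693900112 85.27337652016949 x at y-263 614.9187926045555
```

Measured poses (mm):

| Thing | Position (x, y) | Heading | Checks |
|---|---|---|---|
| Stand | (588, −269) | x axis 5.3° left of +y | cheeks 187 apart against 186 given; pull top 131; rims consistent |
| Board | – | x axis 4° left of +y | 500 wide ✓. |
| Empty bay | about (486, 266) | as board | guides agree |

Moving to above the stand.

```bash
cat >> h.py <<'E'
def go(pos,head,tilt=0.,sign=1):
    """pos mm TCP world; head deg = world heading of tool x; tilt deg = turn about tool y. prints row in tool axes"""
    s=arm.get_state(); R0=R.from_quat(s["tcp_rot"])
    a=np.radians(head); x=np.array([np.cos(a),np.sin(a),0]); z=np.array([0,0,-1.]); y=np.cross(z,x)
    R1=R.from_matrix(np.c_[x,y,z])*R.from_rotvec([0,np.radians(tilt),0]) if sign==1 else R.from_matrix(np.c_[x,y,z])*R.from_rotvec([np.radians(tilt),0,0])
    d=R0.inv().apply(np.array(pos)-s["position"]*1000); r=(R0.inv()*R1).as_rotvec()
    print("t",round(s["clock"],2),"pos",(s["position"]*1000).round(1),"F",s["ft_force"].round(1),"T",s["wrist_torque"].round(2),"w",round(s["gripper_width"]*1000,1),"| row",d.round(1),r.round(4))
def line(p,q=None): pass
E
python3 - <<'E'
from h import *
go((588,-269,255),95.3)
t=dict(np.load("top.npz"))
print(onplane(t,[[236,250],[238.5,283]],.012)*1000)
E
```

```text
t 0.1 pos [ 263.9 -621.1  196.9] F [-1.   0.1 -0.6] T [ 0.05 -0.02  0.01] w 92.8 | row [ 436.  -197.3  -57.9] [-9.0000e-04 -7.0000e-04 -1.2615e+00]
[[534.29908945 170.81482107  12.        ]
 [451.11020937 165.49346865  12.        ]]
```

Request:
move_arm(
  motion=[0, 0, -58, 0, 0, 0, 93, 436, -197, -58, 0, 0, -1.2615, 93, 436, -197, -58, 0, 0, -1.2615, 93, 436, -197, -58, 0, 0, -1.2615, 93, 436, -197, -58, 0, 0, -1.2615, 93, 436, -197, -58, 0, 0, -1.2615, 93, 436, -197, -58, 0, 0, -1.2615, 93, 436, -197, -58, 0, 0, -1.2615, 93, 436, -197, -58, 0, 0, -1.2615, 93, 436, -197, -58, 0, 0, -1.2615, 93, 436, -197, -58, 0, 0, -1.2615, 93, 436, -197, -58, 0, 0, -1.2615, 93],
)

```text
clock: 1.6
position: [0.5876, -0.2703, 0.2556]
tcp_rot: [0.674, 0.739, -0.0, 0.0]
ft_force: [-0.6, 0.4, 0.6]
gripper_width: 0.0931
finger_force: 0.0
```

```bash
python3 - <<'E'
from h import *
go((588,-269,54),95.3)
E
```

```text
t 1.6 pos [ 587.6 -270.3  255.6] F [-0.6  0.4  0.6] T [-0.04 -0.09 -0.04] w 93.1 | row [  1.3   0.5 201.6] [-0.0001  0.0001 -0.0012]
```

Request:
move_arm(
  motion=[1, 0.5, 50, 0, 0, 0, 93, 1, 0.5, 100, 0, 0, 0, 93, 1, 0.5, 150, 0, 0, 0, 93, 1, 0.5, 180, 0, 0, 0, 93, 1, 0.5, 201, 0, 0, 0, 93, 1, 0.5, 201, 0, 0, 0, 93, 1, 0.5, 201, 0, 0, 0, 93],
)

```text
clock: 2.48
position: [0.5892, -0.2689, 0.0562]
tcp_rot: [0.674, 0.739, 0.0, 0.001]
ft_force: [0.3, 0.0, 0.3]
gripper_width: 0.093
finger_force: 0.0
```

```bash
python3 - <<'E'
from h import *
go((588,-269,54),95.3)
c=cam("top"); d=cam("side")
im=np.zeros((600,790,3),np.uint8)
im[:600,:390]=cv2.resize(c["frame"][120:280,360:464,::-1],(390,600),interpolation=2)
im[:400,395:785]=cv2.resize(d["frame"][165:305,155:291,::-1],(390,400),interpolation=2)
cv2.imwrite("pics/g1.png",im)
E
```

```text
t 2.48 pos [ 589.2 -268.9   56.2] F [0.3 0.  0.3] T [-0.04 -0.11 -0.  ] w 93.0 | row [ 0.  -1.2  2.2] [ 0.0016  0.001  -0.0003]
```

View pics/g1.png

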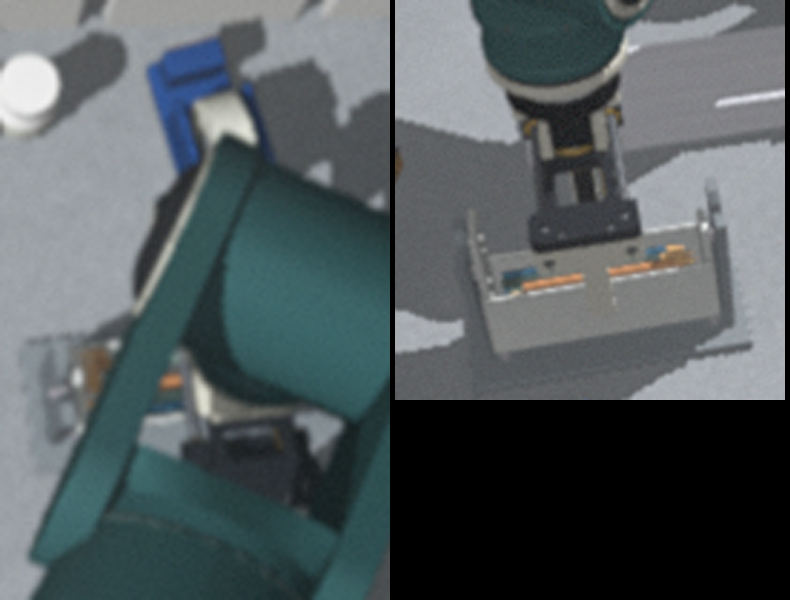

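The fingers straddle the bin at mid-length (side view crop, about (600,280)). I'll shift about 1 mm and close gently.

Request:
move_arm(
  motion=[0, -1.2, 2, 0, 0, 0, 80, 0, -1.2, 2, 0, 0, 0, 70, 0, -1.2, 2, 0, 0, 0, 62, 0, -1.2, 2, 0, 0, 0, 58, 0, -1.2, 2, 0, 0, 0, 55, 0, -1.2, 2, 0, 0, 0, 50, 0, -1.2, 2, 0, 0, 0, 50, 0, -1.2, 2, 0, 0, 0, 50],
)

```text
clock: 3.58
position: [0.588, -0.2684, 0.0529]
tcp_rot: [0.674, 0.739, 0.0, 0.001]
ft_force: [5.5, 1.3, -0.0]
gripper_width: 0.0536
finger_force: 29.9
```

```bash
python3 - <<'E'
from h import *
go((588,-269,54),95.3)
E
```

```text
t 3.58 pos [ 588.  -268.4   52.9] F [ 5.5  1.3 -0. ] T [ 0.21 -1.08 -0.05] w 53.6 | row [-0.6 -0.1 -1.1] [0.0013 0.0002 0.0001]
```

Request:
move_arm(
  motion=[0, 0.7, 0, 0, 0, 0, 50, 0, 0.7, 0, 0, 0, 0, 50, 0, 0.7, 0, 0, 0, 0, 50],
)

```text
clock: 3.95
position: [0.5882, -0.2684, 0.0527]
tcp_rot: [0.674, 0.739, 0.0, 0.0]
ft_force: [3.7, 1.8, 2.6]
gripper_width: 0.054
finger_force: 29.9
```

```bash
python3 - <<'E'
from h import *
go((589,-269,54),95.3)
E
```

```text
t 3.95 pos [ 588.2 -268.4   52.7] F [3.7 1.8 2.6] T [ 0.19 -0.6   0.08] w 54.0 | row [-0.7  0.7 -1.3] [0.0002 0.     0.0001]
```

Request:
move_arm(
  motion=[0, 0.8, 0, 0, 0, 0, 50, 0, 0.8, 0, 0, 0, 0, 50, 0, 0.8, 0, 0, 0, 0, 50, 0, 0.8, 0, 0, 0, 0, 50],
)

```text
clock: 4.45
position: [0.5887, -0.2684, 0.0523]
tcp_rot: [0.674, 0.739, -0.0, -0.0]
ft_force: [-0.4, 0.0, -1.4]
gripper_width: 0.0536
finger_force: 29.9
```

```bash
python3 - <<'E'
from h import *
go((589,-269,54),95.3)
E
```

```text
t 4.45 pos [ 588.7 -268.4   52.3] F [-0.4  0.  -1.4] T [-0.06 -0.2  -0.  ] w 53.6 | row [-0.7  0.2 -1.7] [-0.0005 -0.0002 -0.0001]
```

Lateral force and moment are now zero, so the bin is centred. Lifting straight up in small steps.

Request:
move_arm(
  motion=[0, 0, -2, 0, 0, 0, 50, 0, 0, -4, 0, 0, 0, 50, 0, 0, -6, 0, 0, 0, 50, 0, 0, -8, 0, 0, 0, 50, 0, 0, -10, 0, 0, 0, 50, 0, 0, -10, 0, 0, 0, 50, 0, 0, -10, 0, 0, 0, 50],
)

```text
clock: 5.32
position: [0.5893, -0.2685, 0.0625]
tcp_rot: [0.674, 0.739, 0.0, 0.0]
ft_force: [4.9, -1.6, -7.0]
gripper_width: 0.0537
finger_force: 29.8
```

```bash
python3 - <<'E'
from h import *
go((588.8,-268.4,103),95.3)
E
```

```text
t 5.33 pos [ 589.3 -268.5   62.5] F [ 4.9 -1.6 -7. ] T [-0.47 -1.02  0.03] w 53.7 | row [  0.1  -0.4 -40.5] [0.0008 0.0005 0.0002]
```

Request:
move_arm(
  motion=[0, 0.8, 0, 0, 0, 0, 50, 0, 0.8, 0, 0, 0, 0, 50, 0, 0.8, 0, 0, 0, 0, 50],
)

```text
clock: 5.7
position: [0.5897, -0.2683, 0.0625]
tcp_rot: [0.674, 0.739, -0.0, -0.0]
ft_force: [2.0, -0.2, -5.1]
gripper_width: 0.0533
finger_force: 29.8
```

```bash
python3 - <<'E'
from h import *
go((588.8,-268.4,103),95.3)
E
```

```text
t 5.7 pos [ 589.7 -268.3   62.5] F [ 2.  -0.2 -5.1] T [-0.19 -0.34 -0.14] w 53.3 | row [ -0.1  -0.9 -40.5] [-0.0001 -0.     -0.    ]
```

Request:
move_arm(
  motion=[0, 0.5, 0, 0, 0, 0, 50, 0, 0.5, -3, 0, 0, 0, 50, 0, 0.5, -6, 0, 0, 0, 50, 0, 0.5, -9, 0, 0, 0, 50, 0, 0.5, -12, 0, 0, 0, 50, 0, 0.5, -12, 0, 0, 0, 50],
)

```text
clock: 6.45
position: [0.5904, -0.2683, 0.0749]
tcp_rot: [0.674, 0.739, 0.0, 0.0]
ft_force: [3.1, 0.2, -4.5]
gripper_width: 0.0535
finger_force: 29.9
```

```bash
python3 - <<'E'
from h import *
go((588.8,-268.4,103),95.3)
E
```

```text
t 6.45 pos [ 590.4 -268.3   74.9] F [ 3.1  0.2 -4.5] T [-0.09 -0.68 -0.31] w 53.5 | row [  0.   -1.6 -28.1] [ 0.0005  0.0002 -0.    ]
```

Request:
move_arm(
  motion=[0, 0.4, -4, 0, 0, 0, 50, 0, 0.4, -8, 0, 0, 0, 50, 0, 0.4, -12, 0, 0, 0, 50, 0, 0.4, -16, 0, 0, 0, 50, 0, 0.4, -20, 0, 0, 0, 50, 0, 0.4, -25, 0, 0, 0, 50, 0, 0.4, -30, 0, 0, 0, 50],
)

```text
clock: 7.32
position: [0.5906, -0.2682, 0.1049]
tcp_rot: [0.674, 0.739, -0.0, 0.0]
ft_force: [0.6, 0.0, -4.1]
gripper_width: 0.0538
finger_force: 29.9
```

```bash
python3 - <<'E'
from h import *
go((588.8,-268.4,250),95.3)
E
```

```text
t 7.33 pos [ 590.6 -268.2  104.9] F [ 0.6  0.  -4.1] T [-0.05 -0.16 -0.04] w 53.8 | row [  -0.    -1.8 -145.1] [-0.  0. -0.]
```

The bin is free of the stand: 4.1 N weight, no side force. I'll raise it while refining the bay position from the saved image.

Request:
move_arm(
  motion=[0, 0, -30, 0, 0, 0, 50, 0, 0, -65, 0, 0, 0, 50, 0, 0, -95, 0, 0, 0, 50, 0, 0, -95, 0, 0, 0, 50],
)

```text
clock: 7.82
position: [0.5914, -0.2686, 0.2021]
tcp_rot: [0.674, 0.739, 0.001, 0.002]
ft_force: [1.3, 0.6, -4.4]
gripper_width: 0.0536
finger_force: 29.9
```

```bash
python3 - <<'E'
from h import *
np.set_printoptions(linewidth=220,precision=1,suppress=True)
t=dict(np.load("top.npz"))
K=t["camera_matrix"];Rw=R.from_quat(t["orientation"])
def proj(p):
    q=Rw.inv().apply(np.array(p)/1000-t["position"]); q=q*[1,-1,-1]
    return cv2.projectPoints(q,np.zeros(3),np.zeros(3),K,t["dist"])[0][:,0]
g=cv2.cvtColor(t["frame"],cv2.COLOR_RGB2GRAY).astype(np.float32)
o=np.array([486,266.]);d=np.array([-.069,.998]);n=np.array([-.998,-.069])
def samp(xs,ys,z):
    p=np.array([[*(o+x*d+y*n),z] for x in xs for y in ys]); uv=proj(p).astype(np.float32)
    return cv2.remap(g,uv[:,0][None],uv[:,1][None],1).reshape(len(xs),len(ys))
xs=np.arange(-112,-70,2)
print("lip z12",np.c_[xs,samp(xs,np.arange(-25,26,5),12).mean(1)].T)
ys=np.arange(-48,49,2)
a=samp(np.arange(-34,-16,2),ys,26).mean(0); print("guides z26"); print(np.c_[ys,a].T)
P=cloud(t)*1000; Q=P[...,:2]-o; bx=Q@d; by=Q@n
for lo,hi in((-48,-22),(22,48)):
    m=(bx>-33)&(bx<-15)&(by>lo)&(by<hi)&(P[...,2]>17)&(P[...,2]<36); print("guide y",by[m].mean(),by[m].min(),by[m].max(),m.sum())
m=(abs(by)<35)&(P[...,2]>7)&(P[...,2]<18)&(bx<-60)&(bx>-120); print("lip x",np.median(bx[m]),np.percentile(bx[m],[10,90]),m.sum())
go((o[0]-200*d[0]*-1*-1,266-200,200),94)
E
```

```text
lip z12 [[-112.  -110.  -108.  -106.  -104.  -102.  -100.   -98.   -96.   -94.   -92.   -90.   -88.   -86.   -84.   -82.   -80.   -78.   -76.   -74.   -72. ]
 [  74.8   74.1   74.    74.3   74.    74.6   80.2   90.2   98.    99.9  102.8  107.3  110.   108.8  110.2  111.7  112.9  113.   112.6  112.2  112.3]]
guides z26
[[-48.  -46.  -44.  -42.  -40.  -38.  -36.  -34.  -32.  -30.  -28.  -26.  -24.  -22.  -20.  -18.  -16.  -14.  -12.  -10.   -8.   -6.   -4.   -2.    0.    2.    4.    6.    8.   10.   12.   14.   16.   18.   20.   22.
   24.   26.   28.   30.   32.   34.   36.   38.   40.   42.   44.   46.   48. ]
 [ 76.   74.6  73.5  73.2  75.7  83.1  93.7 100.4 101.3 100.8 103.1 107.1 110.2 111.3 110.9 110.9 110.8 110.5 110.5 111.2 111.2 110.3 109.8 110.4 111.  112.2 113.6 113.8 113.  112.4 112.2 111.3 110.  109.7 110.  111.
  111.4 112.1 112.9 112.9 111.4 107.5  99.8  89.9  80.3  74.6  74.5  75.   74.8]]
guide y -31.70083132339872 -33.870972732760066 -29.689522118553423 14
guide y 34.74680839763391 32.08925499564264 37.25225807609481 17
lip x -88.85150242813035 [-92.8 -70.5] 119
t 7.83 pos [ 591.4 -268.6  202.1] F [ 1.3  0.6 -4.4] T [-0.  -0.1  0. ] w 53.6 | row [341.6 -60.3   1.2] [0. 0. 0.]
```

```bash
cat >> h.py <<'E'
O=np.array([485.2,263.5]);D=np.array([-.069,.998]);N=np.array([-.998,-.069])
def bay(x,y,z): return (*(O+x*D+y*N),z)
E
python3 - <<'E'
from h import *
go(bay(-200,0,200),93.95)
E
```

```text
t 7.83 pos [ 591.4 -268.6  202.1] F [ 1.3  0.6 -4.4] T [-0.03 -0.12  0.01] w 53.6 | row [339.6 -61.3   1.2] [0.0034 0.0021 0.0236]
```

Request:
move_arm(
  motion=[15, -3, 1, 0, 0, 0, 50, 45, -8, 1, 0, 0, 0.01, 50, 85, -15, 1, 0, 0, 0.02, 50, 125, -23, 1, 0, 0, 0.0236, 50, 165, -30, 1, 0, 0, 0.0236, 50, 205, -37, 1, 0, 0, 0.0236, 50, 245, -44, 1, 0, 0, 0.0236, 50, 285, -51, 1, 0, 0, 0.0236, 50, 315, -57, 1, 0, 0, 0.0236, 50, 332, -60, 1, 0, 0, 0.0236, 50, 340, -61, 1, 0, 0, 0.0236, 50, 340, -61, 1, 0, 0, 0.0236, 50],
)

```text
clock: 9.32
position: [0.4984, 0.0646, 0.1982]
tcp_rot: [0.682, 0.731, -0.0, -0.0]
ft_force: [0.6, -0.0, -3.9]
gripper_width: 0.0536
finger_force: 29.9
```

```bash
python3 - <<'E'
from h import *
go(bay(-200,0,44),93.95)
c=cam("side")
save(c,"s2.png",(330,110,610,320),2.8)
c=cam("top"); P=cloud(c)*1000; Q=P[...,:2]-O; bx=Q@D; by=Q@N; z=P[...,2]
for nm,m in (("pull",(bx<-250)&(bx>-310)&(abs(by)<40)&(z>230)&(z<300)),("ear",(bx>-135)&(bx<-90)&(abs(by)<40)&(z>235)&(z<300))):
    if m.sum(): print(nm,m.sum(),bx[m].mean(),by[m].mean(),np.percentile(z[m],[10,50,90]))
E
```

```text
t 9.32 pos [498.4  64.6 198.2] F [ 0.6 -0.  -3.9] T [-0.02 -0.07 -0.02] w 53.6 | row [ -0.7   0.6 154.2] [-0.0004  0.0001  0.0002]
pull 198 -280.11074383191925 5.376380083700738 [232.45364353 248.80698665 285.02234531]
```

View pics/s2.png

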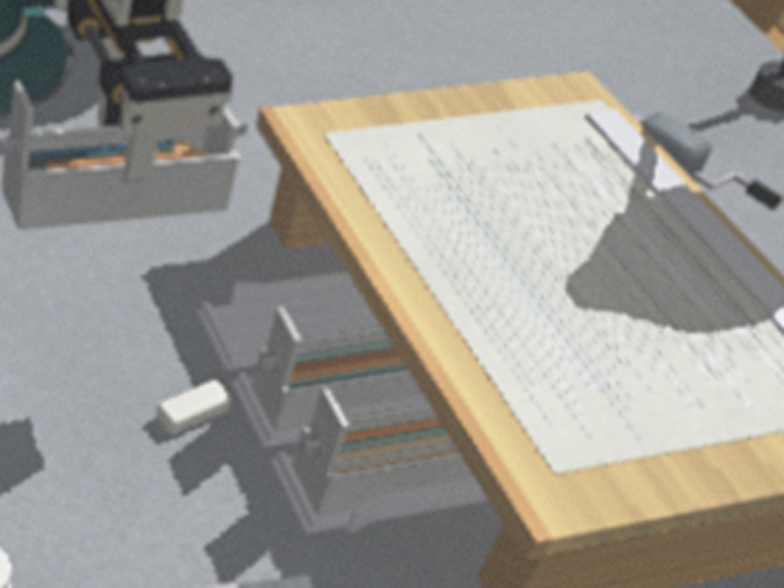

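The bin is held level with the ear ahead at crop (230,120). The empty bay is at (270,310), and the eraser at (195,405) is clear to the side. Descend, then slide over the lip.

Request:
move_arm(
  motion=[0, 0.6, 15, 0, 0, 0, 50, 0, 0.6, 45, 0, 0, 0, 50, 0, 0.6, 85, 0, 0, 0, 50, 0, 0.6, 120, 0, 0, 0, 50, 0, 0.6, 145, 0, 0, 0, 50, 0, 0.6, 153, 0, 0, 0, 50, 0, 0.6, 153, 0, 0, 0, 50],
)

```text
clock: 10.3
position: [0.4989, 0.0645, 0.0453]
tcp_rot: [0.682, 0.731, -0.0, -0.0]
ft_force: [0.8, -0.9, -4.9]
gripper_width: 0.0533
finger_force: 29.9
```

```bash
python3 - <<'E'
from h import *
go(bay(-72,0,44),93.95)
E
```

```text
t 10.3 pos [498.9  64.5  45.3] F [ 0.8 -0.9 -4.9] T [ 0.02 -0.09  0.01] w 53.3 | row [127.4  -0.    1.3] [-0.0007  0.     -0.0004]
```

Request:
move_arm(
  motion=[12, 0, 0, 0, 0, 0, 50, 35, 0, 0, 0, 0, 0, 50, 60, 0, 0, 0, 0, 0, 50, 85, 0, 0, 0, 0, 0, 50, 105, 0, 0, 0, 0, 0, 50, 118, 0, 0, 0, 0, 0, 50, 125, 0, 0, 0, 0, 0, 50, 125, 0, 0, 0, 0, 0, 50],
)

```text
clock: 11.3
position: [0.4905, 0.1896, 0.0457]
tcp_rot: [0.682, 0.731, 0.0, 0.0]
ft_force: [0.5, -0.9, -3.5]
gripper_width: 0.0536
finger_force: 29.9
```

```bash
python3 - <<'E'
from h import *
go(bay(-72,0,35),93.95)
go(bay(-72,0,35),93.95,4.4)
c=cam("side")
save(c,"s3.png",(370,130,570,290),3.9)
E
```

```text
t 11.3 pos [490.5 189.6  45.7] F [ 0.5 -0.9 -3.5] T [-0.05 -0.12  0.04] w 53.6 | row [ 2.  -0.2 10.7] [0.0002 0.     0.0004]
t 11.3 pos [490.5 189.6  45.7] F [ 0.5 -0.9 -3.5] T [-0.05 -0.12  0.04] w 53.6 | row [ 2.  -0.2 10.7] [0.0002 0.0768 0.0004]
```

View pics/s3.png

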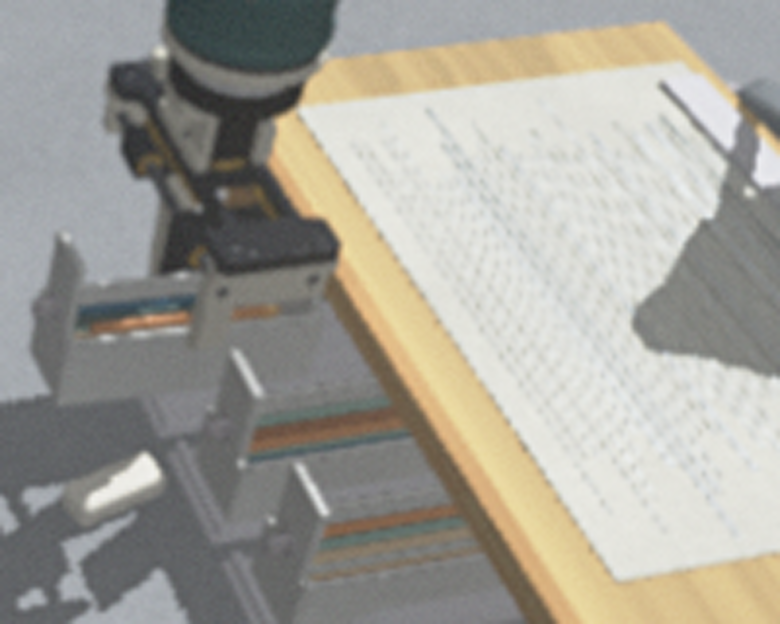

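Bin is over the lip with its low end under the board; the gripper body is clear of the board edge. Tilt the low end down and lower.

Request:
move_arm(
  motion=[0, 0, 2, 0, -0.04, 0, 50, 0, 0, 5, 0, -0.078, 0, 50, 0, 0, 8, 0, -0.078, 0, 50, 0, 0, 10, 0, -0.078, 0, 50, 0, 0, 10, 0, -0.078, 0, 50],
)

```text
clock: 11.98
position: [0.4904, 0.1893, 0.0354]
tcp_rot: [0.682, 0.73, -0.027, 0.028]
ft_force: [0.1, -0.6, -2.7]
gripper_width: 0.0534
finger_force: 29.9
```

```bash
python3 - <<'E'
from h import *
go(bay(-72,0,34),93.95,-4.5)
E
```

```text
t 11.97 pos [490.4 189.3  35.4] F [ 0.1 -0.6 -2.7] T [ 0.12 -0.07 -0.04] w 53.4 | row [ 2.5 -0.1  1.2] [-0.0003 -0.0008 -0.0003]
```

Request:
move_arm(
  motion=[0, 0, 1, 0, 0, 0, 50, 0, 0, 2, 0, 0, 0, 50, 0, 0, 2, 0, 0, 0, 50],
)

```text
clock: 12.35
position: [0.4906, 0.1892, 0.0337]
tcp_rot: [0.682, 0.73, -0.026, 0.029]
ft_force: [0.5, -1.3, -0.5]
gripper_width: 0.0537
finger_force: 29.9
```

The weight is now carried by the bay. Release, opening narrowly because of the neighbouring bin.

Request:
move_arm(
  motion=[0, 0, 0, 0, 0, 0, 56, 0, 0, 0, 0, 0, 0, 60, 0, 0, 0, 0, 0, 0, 65, 0, 0, 0, 0, 0, 0, 66, 0, 0, 0, 0, 0, 0, 66, 0, 0, -10, 0, 0, 0, 66, 0, 0, -35, 0, 0, 0, 66, 0, 0, -70, 0, 0, 0, 66],
)

```text
clock: 13.35
position: [0.4897, 0.1947, 0.1042]
tcp_rot: [0.682, 0.73, -0.027, 0.028]
ft_force: [1.0, 0.7, 0.2]
gripper_width: 0.0659
finger_force: 0.0
```

```bash
python3 - <<'E'
from h import *
go(bay(-180,0,230),93.95,0)
c=cam("side")
save(c,"s4.png",(370,130,570,290),3.9)
E
```

```text
t 13.35 pos [489.7 194.7 104.2] F [1.  0.7 0.2] T [-0.03 -0.14  0.01] w 65.9 | row [-1.206e+02  1.000e-01 -1.167e+02] [-0.001   0.0783 -0.    ]
```

View pics/s4.png

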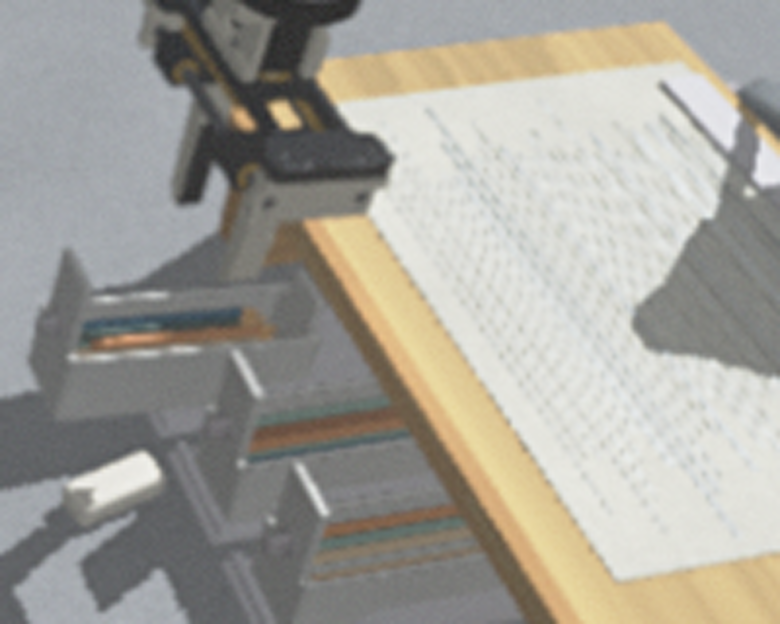

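The bin rests stably, low end down behind the lip. Pull at crop (70,290). I'll raise the gripper and measure the pull.

Request:
move_arm(
  motion=[2, 0, -40, 0, 0, 0, 66, 5, 0, -90, 0, 0.078, 0, 66, 5, 0, -130, 0, 0.078, 0, 40, 5, 0, -130, 0, 0.078, 0, 40],
)

```text
clock: 13.9
position: [0.49, 0.2102, 0.2366]
tcp_rot: [0.682, 0.731, 0.003, 0.001]
ft_force: [0.1, 0.1, -0.3]
gripper_width: 0.0507
finger_force: 0.0
```

```bash
python3 - <<'E'
from h import *
np.set_printoptions(precision=1,suppress=True)
for n in("top","side"):
    c=cam(n); np.savez(n+"5.npz",**c); P=cloud(c)*1000; Q=P[...,:2]-O; bx=Q@D; by=Q@N; z=P[...,2]
    m=(bx<-125)&(bx>-185)&(abs(by)<32)&(z>75)&(z<135)
    print(n,m.sum())
    for lo in range(75,130,8):
        k=m&(z>=lo)&(z<lo+8)
        if k.sum()>3: print(lo,k.sum(),"bx",np.median(bx[k]),np.percentile(bx[k],[10,90]),"by",np.percentile(by[k],[5,50,95]))
go(bay(-150,0,230),3.95,0)
E
```

```text
top 142
75 27 bx -157.97248789855945 [-168.4 -156.7] by [-13.8   0.7  18.3]
83 25 bx -156.89721616588406 [-167.9 -155.6] by [-16.1   0.4  16.3]
91 14 bx -155.41771769747078 [-156.3 -155. ] by [-16.8   4.2  17.8]
99 12 bx -154.87824694494503 [-155.6 -154.7] by [-16.5  -0.5  12.3]
107 13 bx -154.60177778861672 [-154.8 -153.9] by [-11.4   1.4  19.8]
115 47 bx -151.62063902072396 [-153.9 -148.9] by [-17.2  -0.7  17.4]
123 4 bx -152.3261719307401 [-153.1 -150.7] by [-13.5  -0.7  13.8]
side 198
75 38 bx -159.08338695075832 [-170.8 -156.2] by [-22.3  -7.4  10.3]
83 40 bx -158.37013531585276 [-167.4 -156.5] by [-24.2  -5.2  12.1]
91 24 bx -156.91288792764558 [-157.7 -155.5] by [-24.4  -7.1  11.6]
99 26 bx -156.14582643279687 [-157.4 -153.9] by [-24.2  -7.2  10.2]
107 26 bx -155.0124059016688 [-156.7 -153.1] by [-23.4  -4.3  14.3]
115 43 bx -153.2790682965862 [-155.5 -149.7] by [-22.5  -5.3  15.1]
t 14.0 pos [489.  209.8 232.6] F [-0.5  0.2  0.4] T [-0.  -0.1  0. ] w 43.1 | row [-96.3  -0.1   2.6] [ 0.  -0.   1.6]
```

Pull top measured at bay x −152, y 0, z 119, about as expected. Turn the gripper and go above it.

```bash
python3 - <<'E'
from h import *
go(bay(-149,0,150),3.95,-4.4,sign=2)
E
```

```text
t 14.0 pos [489.  209.8 232.6] F [-0.5  0.2  0.4] T [-0.01 -0.09  0.02] w 43.1 | row [-95.3  -0.1  82.6] [-0.06   -0.0607  1.5701]
```

Request:
move_arm(
  motion=[-40, 0, -15, 0, 0, 0.18, 40, -80, 0, -15, 0, 0, 0.36, 40, -95, 0, -15, 0, 0, 0.54, 40, -95, 0, -15, 0, 0, 0.72, 40, -95, 0, -15, 0, 0, 0.9, 40, -95, 0, -15, 0, 0, 1.08, 40, -95, 0, 0, 0, 0, 1.26, 40, -95, 0, 20, 0, 0, 1.44, 40, -95, 0, 40, -0.06, -0.06, 1.57, 40, -95, 0, 70, -0.06, -0.06, 1.57, 40, -95, 0, 82, -0.06, -0.06, 1.57, 40, -95, 0, 82, -0.06, -0.06, 1.57, 40],
)

```text
clock: 15.5
position: [0.4951, 0.1148, 0.1497]
tcp_rot: [0.999, 0.034, 0.0, 0.038]
ft_force: [0.3, -0.2, 0.4]
gripper_width: 0.0401
finger_force: 0.0
```

```bash
python3 - <<'E'
from h import *
go(bay(-154,0,87),3.95,-4.4,sign=2)
c=cam("side")
save(c,"s6.png",(370,110,570,270),3.9)
E
```

```text
t 15.5 pos [495.1 114.8 149.7] F [ 0.3 -0.2  0.4] T [ 0.08  0.03 -0.02] w 40.1 | row [ 0.5  0.3 62.9] [-0.0002  0.0019  0.0001]
```

View pics/s6.png

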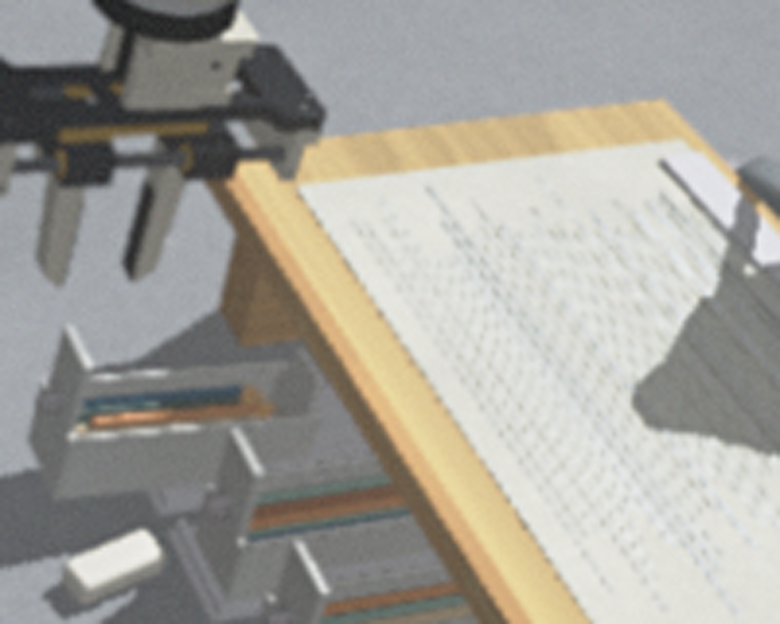

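Fingers straddle the pull plane at crop (50,280)/(135,275), with the pull top at (75,335). Lower and pinch.

Request:
move_arm(
  motion=[0, 0, 20, 0, 0, 0, 40, 0, 0, 40, 0, 0, 0, 40, 0, 0, 55, 0, 0, 0, 40, 0, 0, 61, 0, 0, 0, 40, 0, 0, 61, 0, 0, 0, 25, 0, 0, 61, 0, 0, 0, 15, 0, 0, 61, 0, 0, 0, 9, 0, 0, 61, 0, 0, 0, 2, 0, 0, 61, 0, 0, 0, 2, 0, 0, 61, 0, 0, 0, 2],
)

```text
clock: 16.8
position: [0.4959, 0.1103, 0.0899]
tcp_rot: [0.999, 0.034, 0.001, 0.038]
ft_force: [-0.7, -0.7, 2.6]
gripper_width: 0.0058
finger_force: 30.0
```

```bash
python3 - <<'E'
from h import *
go(bay(-82,0,74),3.95,0,sign=2)
E
```

```text
t 16.8 pos [495.9 110.3  89.9] F [-0.7 -0.7  2.6] T [-0.19  0.23  0.07] w 5.8 | row [ -0.2 -72.5  10.4] [ 0.0765 -0.0001 -0.0001]
```

Pull is pinched (5.8 mm). Lift slightly and slide in.

Request:
move_arm(
  motion=[0, 0, -1.5, 0, 0, 0, 2, 0, -8, -2.1, 0, 0, 0, 2, 0, -18, -2.9, 0, 0, 0, 2, 0, -28, -3.7, 0, 0, 0, 2, 0, -38, -4.4, 0, 0, 0, 2, 0, -48, -5.2, 0, 0, 0, 2, 0, -56, -5.8, 0, 0, 0, 2, 0, -60, -6.1, 0, 0, 0, 2, 0, -60, -6.1, 0, 0, 0, 2],
)

```text
clock: 17.92
position: [0.4917, 0.1708, 0.0911]
tcp_rot: [0.999, 0.035, 0.001, 0.038]
ft_force: [0.7, 1.4, -3.0]
gripper_width: 0.0057
finger_force: 30.0
```

```bash
python3 - <<'E'
from h import *
go(bay(-82,0,74),3.95,0,sign=2)
c=cam("side")
save(c,"s7.png",(370,110,570,270),3.9)
E
```

```text
t 17.93 pos [491.7 170.8  91.1] F [ 0.7  1.4 -3. ] T [0.19 0.05 0.02] w 5.7 | row [ -0.  -12.1  16.2] [0.0761 0.0002 0.0003]
```

View pics/s7.png

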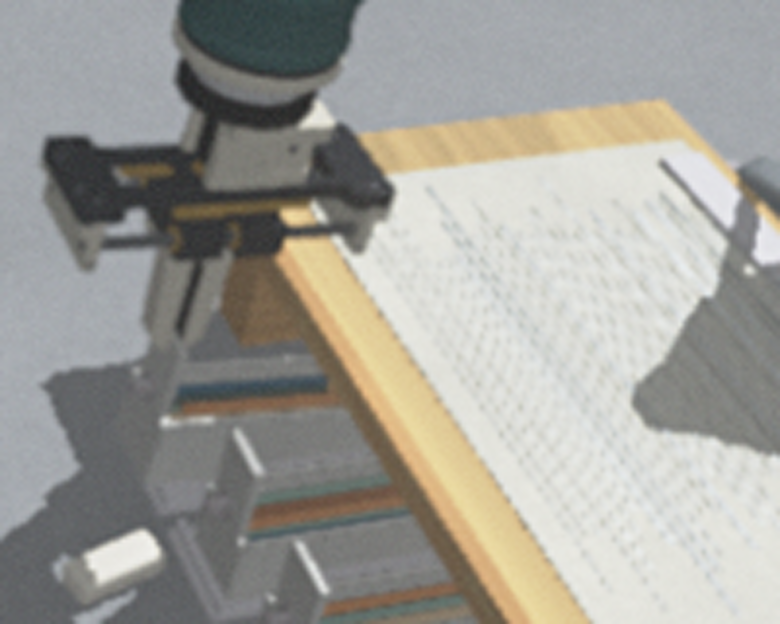

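Slid well in, free of the neighbours (side force about 1 N). Continue the last 17 mm gently.

Request:
move_arm(
  motion=[0, -4, -0.3, 0, 0, 0, 2, 0, -8, -0.6, 0, 0, 0, 2, 0, -12, -0.9, 0, 0, 0, 2, 0, -15, -1.1, 0, 0, 0, 2, 0, -17, -1.3, 0, 0, 0, 2, 0, -17, -1.3, 0, 0, 0, 2],
)

```text
clock: 18.73
position: [0.4905, 0.1878, 0.0912]
tcp_rot: [0.999, 0.035, 0.001, 0.038]
ft_force: [0.0, 0.4, -2.6]
gripper_width: 0.0054
finger_force: 30.0
```

```bash
python3 - <<'E'
from h import *
go(bay(-82,0,74),3.95,0,sign=2)
E
```

```text
t 18.73 pos [490.5 187.8  91.2] F [ 0.   0.4 -2.6] T [ 0.17 -0.02  0.  ] w 5.4 | row [-0.1  4.8 17.6] [0.0761 0.0001 0.0002]
```

Request:
move_arm(
  motion=[0, -1, 0, 0, 0, 0, 2, 0, -2, -0.1, 0, 0, 0, 2, 0, -3, -0.2, 0, 0, 0, 2, 0, -3, -0.2, 0, 0, 0, 2],
)

```text
clock: 19.23
position: [0.4904, 0.1906, 0.0912]
tcp_rot: [0.999, 0.034, 0.001, 0.038]
ft_force: [0.4, -1.2, -2.3]
gripper_width: 0.0057
finger_force: 30.0
```

Request:
move_arm(
  motion=[0, -1, -0.1, 0, 0, 0, 2, 0, -2, -0.2, 0, 0, 0, 2, 0, -2, -0.2, 0, 0, 0, 2],
)

```text
clock: 19.6
position: [0.4902, 0.1927, 0.0912]
tcp_rot: [0.999, 0.034, 0.001, 0.038]
ft_force: [-0.2, -1.1, -1.8]
gripper_width: 0.0059
finger_force: 30.0
```

Request:
move_arm(
  motion=[0, -1, -0.1, 0, 0, 0, 2, 0, -2, -0.2, 0, 0, 0, 2, 0, -3, -0.2, 0, 0, 0, 2, 0, -3, -0.2, 0, 0, 0, 2],
)

```text
clock: 20.1
position: [0.4904, 0.1943, 0.0918]
tcp_rot: [0.999, 0.034, 0.002, 0.039]
ft_force: [0.3, -12.9, 4.5]
gripper_width: 0.0058
finger_force: 30.0
```

Contact with the back stop (13 N). Back off 3 mm, then tilt flat.

Request:
move_arm(
  motion=[0, 2, 0.1, 0, 0, 0, 2, 0, 5, 0.3, 0, 0, 0, 2, 0, 5, 0.3, 0, 0, 0, 2],
)

```text
clock: 20.48
position: [0.4903, 0.1905, 0.0912]
tcp_rot: [0.999, 0.034, 0.001, 0.038]
ft_force: [-0.8, -0.5, -0.7]
gripper_width: 0.0052
finger_force: 30.0
```

```bash
python3 - <<'E'
from h import *
s=arm.get_state()["position"]*1000
for f in (.5,1): go((s[0]+.4*f,184.7 if f==1 else 187.5,77.5 if f==1 else 84),3.95,-4.4*(1-f),sign=2)
E
```

```text
t 20.48 pos [490.3 190.5  91.2] F [-0.8 -0.5 -0.7] T [-0.13 -0.02 -0.  ] w 5.2 | row [-0.   2.4  7.4] [ 0.0379  0.0001 -0.0001]
t 20.48 pos [490.3 190.5  91.2] F [-0.8 -0.5 -0.7] T [-0.13 -0.02 -0.  ] w 5.2 | row [ 0.   4.7 14.1] [ 0.0763  0.0001 -0.0001]
```

Request:
move_arm(
  motion=[0, 0.8, 2.5, 0.013, 0, 0, 2, 0, 1.6, 5, 0.026, 0, 0, 2, 0, 2.4, 7.4, 0.038, 0, 0, 2, 0, 3.2, 9.6, 0.051, 0, 0, 2, 0, 4, 11.8, 0.064, 0, 0, 2, 0, 4.5, 13.2, 0.073, 0, 0, 2, 0, 4.5, 13.2, 0.073, 0, 0, 2],
)

```text
clock: 21.35
position: [0.4907, 0.185, 0.0784]
tcp_rot: [0.999, 0.034, -0.0, 0.002]
ft_force: [0.3, -0.1, -0.4]
gripper_width: 0.0057
finger_force: 30.0
```

```bash
python3 - <<'E'
from h import *
go((490.3,184.7,77),3.95,0,sign=2)
E
```

```text
t 21.35 pos [490.7 185.   78.4] F [ 0.3 -0.1 -0.4] T [-0.12 -0.    0.01] w 5.7 | row [-0.4  0.3  1.4] [ 0.0031  0.0002 -0.0003]
```

Request:
move_arm(
  motion=[0, 0, 0.7, 0.003, 0, 0, 2, 0, 0, 1.4, 0.003, 0, 0, 2, 0, 0, 1.4, 0.003, 0, 0, 2],
)

```text
clock: 21.72
position: [0.4907, 0.1851, 0.0771]
tcp_rot: [0.999, 0.034, 0.0, 0.0]
ft_force: [-0.2, -0.5, -0.5]
gripper_width: 0.0054
finger_force: 30.0
```

Request:
move_arm(
  motion=[0, 0, 0.7, 0, 0, 0, 2, 0, 0, 1.4, 0, 0, 0, 2, 0, 0, 1.4, 0, 0, 0, 2],
)

```text
clock: 22.1
position: [0.4909, 0.1851, 0.0762]
tcp_rot: [0.999, 0.034, 0.0, 0.0]
ft_force: [-2.6, -2.1, 5.1]
gripper_width: 0.0057
finger_force: 30.0
```

```bash
python3 - <<'E'
from h import *
go((490.3,184.7,77),3.95,0,sign=2)
np.set_printoptions(precision=1,suppress=True)
c=cam("side"); P=cloud(c)*1000; Q=P[...,:2]-O; bx=Q@D; by=Q@N; z=P[...,2]
f=c["frame"]
m=(bx<-84)&(bx>-100)&(by>-27)&(by<27)&(z>2)&(z<70)
for lo in range(0,70,8):
    k=m&(z>=lo)&(z<lo+8)
    if k.sum()>3: print(lo,k.sum(),np.percentile(bx[k],[10,50,90]),np.percentile(by[k],[5,95]))
# near rim height of bin side (faces +x: by negative)
m=(bx<-30)&(bx>-70)&(by>-35)&(by<-20)&(z>40)
for lo in(-70,-60,-50,-40):
    k=m&(bx>=lo)&(bx<lo+10); 
    if k.sum(): print("rim",lo,k.sum(),np.percentile(z[k],[50,90,97]),by[k].mean())
E
```

```text
t 22.1 pos [490.9 185.1  76.2] F [-2.6 -2.1  5.1] T [-0.32  0.47 -0.02] w 5.7 | row [-0.6  0.4 -0.8] [ 0.0003 -0.0004 -0.0001]
0 39 [-96.6 -93.1 -91. ] [-22.9  22.5]
8 51 [-91.6 -88.9 -85.7] [-21.5  25. ]
48 4 [-93.5 -87.  -84.3] [-6.9  0.7]
56 12 [-95.8 -92.2 -85.1] [-9.7 -1.4]
64 17 [-95.  -90.3 -84.3] [-11.7   0.2]
rim -70 211 [244.8 437.5 441.4] -27.564347415238437
rim -60 203 [270.8 436.6 439.2] -27.250131815418598
rim -50 206 [275.8 433.6 438.4] -26.994998148654958
rim -40 125 [368.9 433.9 436.2] -27.977270466727425
```

Seated on the floor (+5 N). Open to 28 mm and lift off.

Request:
move_arm(
  motion=[0, 0, -0.8, 0, 0, 0, 8, 0, 0, -0.8, 0, 0, 0, 14, 0, 0, -0.8, 0, 0, 0, 22, 0, 0, -0.8, 0, 0, 0, 28, 0, 0, -0.8, 0, 0, 0, 28, 0, 0, -15, 0, 0, 0, 28, 0, 0, -45, 0, 0, 0, 28, 0, 0, -95, 0, 0, 0, 28, 0, 40, -130, 0, 0, 0, 28, 0, 100, -130, 0, 0, 0, 28, 0, 160, -130, 0, 0, 0, 28, 0, 200, -130, 0, 0, 0, 28],
)

```text
clock: 23.65
position: [0.5044, -0.0167, 0.2071]
tcp_rot: [0.999, 0.034, 0.001, 0.0]
ft_force: [-0.2, 0.8, -0.8]
gripper_width: 0.0281
finger_force: 0.0
```

```bash
python3 - <<'E'
from h import *
np.set_printoptions(precision=1,suppress=True)
go((490.3,184.7,77),3.95,0,sign=2)
c=cam("side"); P=cloud(c)*1000; Q=P[...,:2]-O; bx=Q@D; by=Q@N; z=P[...,2]
for nm,d0 in(("mine",0),("neigh",-90)):
    m=(bx<-70)&(bx>-100)&(abs(by-d0)<30)&(z>98)&(z<115); print(nm,"pull top",m.sum(),bx[m].mean(),np.percentile(by[m]-d0,[5,95]),np.percentile(z[m],[50,95]))
    for lo in(-75,-60,-45,-30):
        k=(bx>=lo)&(bx<lo+15)&(abs(by-d0+26)<6)&(z>40)&(z<70); print(" rim",lo,k.sum(),np.percentile(z[k],[50,90]),by[k].mean()-d0) if k.sum() else 0
save(c,"s8.png",(370,110,570,270),3.9)
E
```

```text
t 23.65 pos [504.4 -16.7 207.1] F [-0.2  0.8 -0.8] T [0. 0. 0.] w 28.1 | row [  -0.6 -202.   130. ] [ 0. -0. -0.]
mine pull top 43 -81.4862517167493 [-22.7  14.1] [105.5 107.3]
 rim -75 28 [46.7 55.9] -29.13306505709326
 rim -60 8 [51.7 55.9] -29.0453634542143
 rim -45 25 [50.3 56. ] -28.88264812575786
 rim -30 28 [49.5 55.6] -29.056103787121494
neigh pull top 60 -81.95246817066938 [-23.   14.2] [104.  107.5]
 rim -75 32 [49.1 56. ] -29.80873881455254
 rim -60 21 [49.3 55.9] -29.109362516965874
 rim -45 29 [50.3 56.6] -29.88369806439593
 rim -30 31 [49.2 55. ] -29.742913848627182
```

View pics/s8.png

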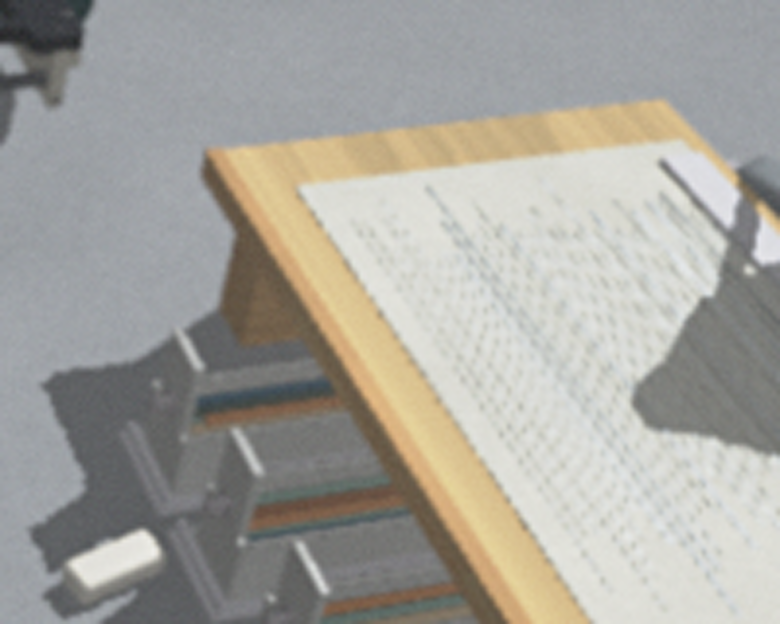

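The bin lies flat behind the lip, matching the home bins next to it (pull top at x −81.5 against −82, height 105–107, rim 56). Pencils and eraser are as they were. Handing in.

```bash
python3 -c "
from cell import arm
print(arm.job_done())"
```

```text
the job is handed in; nothing more can be done
None
```

The job is handed in: the pencil bin was lifted level off its stand, set down at the empty bay, re-gripped by the pull and slid home, and it now lies flat behind the lip with its pencils in, after about 24 s.

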